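# Seat an end plate in the bore-depth gauge and hold it for the reading

## Task

Take the tall end plate out of the wooden rack, turn it about so that its bored face looks at the gauge, and press it on to the gauge's sprung plunger, tip in the bore, until the plate sits flat and upright against both stop pads. Press firmly without forcing it, and finish while still holding it there against the spring for the reading: do not let go. Leave the other plates and the things on the bench where they are.

Things in the scene. Friction and masses are not known exactly. Their poses are not given: they have to be found in the camera images.
- plate: the end plate: the tallest of three aluminium plates standing on edge in the rack; 16 mm thick, 70 wide, 130 tall, 0.28 to 0.44 kg. Origin: centre of its lower edge, midway in the 16 mm thickness. z up the plate, y along its width, x through its thickness, pointing out of the BORED face, which at the start looks away from the gauge
- bore (a point): centre of the mouth of the plate's bore, in the bored face: a blind hole 26 mm in diameter, 8 mm deep, 8 mm from the plate's origin along its x, 62 mm above its lower edge
- plate_top (a point): middle of the plate's top edge, 130 mm above its lower edge. The top 40 mm, mid-width, is free to grip across the 16 mm thickness. The plain face (opposite the bored one) has two upright ribs along its side edges, each 6 wide, 4 mm proud, full height, 56 mm free between them: seen from above they tell the faces apart
- rack: fixed wooden rack, 190 x 100 mm, 45 mm high, with three slots 24 mm wide, 30 mm deep and open at both ends, 60 mm apart along its x; plates stand on the slot floors 15 mm above the table. Which slot holds which plate varies. Origin: centre of its underside
- gauge: fixed bore-depth gauge: base 12 mm thick, 120 wide, from 70 mm before the stop faces to 95 behind; on it a grey block 90 mm wide, its top 84 mm above the table (flat dial on it to 90). The plate goes over the front of the base. Origin: on the table under the plane of the stop faces, mid-width. x: pushing direction, from the open front to the block; z up
- stops: the hard stop: two fixed steel pads on the front of the gauge's block, each 14 mm wide, from 40 to 84 mm above the table, centred 27 mm left and right of the plunger; front faces flat, 8 mm proud of the block. Origin and axes as gauge
- stop_centre (a point): point in the plane of the stop faces on the plunger's axis, 75 mm above the table, 63 above the gauge's base: a plate standing on the base or held up to 4 mm above it meets the plunger with its bore. Axes as gauge
- plunger_tip (a point): tip of the plunger, a steel rod 14 mm in diameter pointing along the gauge's -x; at rest it stands 20 mm in front of the stop faces
- plunger (a joint): how far the plunger is pressed in, m: 0 at rest, at most 0.013. Spring 1.8 N at 0, 6 N at 0.012. Bored face on the pads, tip on the bore's floor: 0.012. Plain face forward: it bottoms at 0.013, plate still 7 mm off the pads. Over 60 N between plate and gauge counts as forcing
- short_plate: plain aluminium plate, 16 thick, 70 wide, 85 mm tall, no bore, standing in another slot of the rack; leave alone. Origin: centre of its lower edge
- narrow_plate: plain aluminium plate, 18 thick, 45 wide, 90 mm tall, no bore, standing in another slot of the rack; leave alone. Origin: centre of its lower edge
- bushing: loose steel ring, 44 mm outside diameter, 22 mm high, on the table between rack and gauge; leave alone. Origin: centre of its underside
- cup: white paper cup, 72 mm rim diameter, 85 mm high, beyond rack and gauge, near the middle; leave alone. Origin: centre of its underside
- screwdriver: loose black-handled screwdriver lying at the far left; leave alone
- pliers: loose black-handled pliers lying at the far right; leave alone
Not all that is in view belongs to the job. Leave any purple look-alike of the plate alone. Leave any red look-alike of the gauge alone.

How it is judged:
On the way:
1. the plate is lifted clear of the rack (height (world z) of plate above 0.05 m), for 0.1 s.
At the end, for the whole second after the job is handed in: the fingers still hold or push the plate (over 1 N); the plunger is pressed in over 10.5 mm; the plate bears on the stop pads with over 1.5 N; the bore's mouth is within 2 mm of the stop plane and 7 mm of the plunger's axis; the plate is square to the gauge and upright within 0.07 rad and still (value of joint plunger above 0.0105 m and contact force between plate and stops above 1.5 N and contact force between the fingers and plate above 1 N and x of bore in the frame of stop_centre between -0.002 and 0.002 m and y of bore in the frame of stop_centre between -0.007 and 0.007 m and z of bore in the frame of stop_centre between -0.007 and 0.007 m and angle between the x axis of plate and the x axis of gauge, either way round below 0.07 rad and angle between plate's own z axis and vertical below 0.07 rad and linear speed of plate below 0.02 m/s); the arm keeps its last pose, push and grip.
It fails at once if the plate is forced: over 60 N on the gauge (contact force between plate and gauge above 60 N).
It fails at once if another thing on the bench or in the rack is moved over 30 mm (distance of any of short_plate, narrow_plate, bushing, cup, screwdriver, pliers from where it was at the start of the episode above 0.03 m).
It also fails if it takes over 56 s, if anything falls off the work surface, if the arm or the gripper's body presses on something with over 40 N, if the wrist force passes 120 N, or if a joint passes its speed limit or range.

## Robot

A 6-joint arm with a two-finger parallel gripper is mounted at the origin on the work surface. World frame = base frame: x ahead of the robot, y to its left, z up, the work surface at z = 0. Lengths are in m, angles in rad, forces in N, time in s.
With the tool pointing down it reaches from about 0.325 to 0.85 m from the base axis. Payload 4.4 kg.
Tool frame: the origin (TCP) lies midway between the tips of the shut fingers; the grasp point (between the pads) lies 19 mm behind it; x points along the fingers, y is the direction in which the jaws open and shut, and the axes are right-handed (so a half turn about x gives the same grasp; the last joint's range is limited). The gripper opens to 94 mm and grips with 3 to 60 N. Pads are 16 mm wide; open, the fingers measure 119 mm over their backs; the gripper's body (75 mm by 177 mm) begins 78 mm behind the grasp point.
Start: joints at [-1.401, 0.207, 1.542, -0, 1.393, -0.15], TCP at [0.181, -0.546, 0.205] pointing down, gripper open.
Joint ranges: [-2.73, 2.73], [-0.86, 2.22], [0.23, 2.46], [-1.11, 4.25], [0.08, 2.63], [-2.82, 2.82]. Speed limits (rad/s): [2.79, 2.79, 3.14, 3.14, 3.14, 3.14].

## Interface

Orientations are given as a unit quaternion [w, x, y, z].
In Python, from station import r gives the robot as it stands. The module is installed in compiled form; this text tells all that it offers.
- The arm moves only by the shell command python3 -m handwheel 'ROWS' [OPENING] [FORCE]. ROWS is JSON, a list of rows, each a list of 4 numbers: the shift along the tool's x, y, z in m, then the turn about the tool's x in rad. A call has 1 to 5 rows; each row shifts and turns the commanded pose from where the row before left it, along the tool's axes as they then stand; what a row does not reach is not made up. A row lasts 1/8 s, in which the tool goes at most 62.5 mm and 10.7 degrees, less where a joint would pass 70% of its speed; a pose out of reach is approached as far as the arm can. A call is refused whole if a number of a shift passes 0.0625 or a number of a turn 0.188, either way. A call with a gripper value outside its range is refused whole. OPENING is the gripper's target within -1 to 1 (fully open at 1, half-way at 0, shut at -1), set as the call begins (- or left out, the last holds). The fingers move at their own pace and stop on an object; FORCE is the grip in N (left out, the last holds). Time passes only in rows, so rows that do not move let the fingers close. It gives the time, the measured TCP pose, the force and the opening at its end, in the units of the state.
- r.get_state(): the state, without advancing time (a new reading comes with each control period).
- r.snapshot(name): name is "scene" or "top" or "wrist"; returns the picture (420x560x3 uint8, red, green, blue); there is no depth.
- r.get_calibration(name): a dict with "fx", "fy", "cx", "cy" (pixels), "R" (3x3) and "t" (3): a world point X has camera coordinates R X + t. Camera axes: x right, y down, z forward; pixel columns grow to the right and rows downward; lengths in m; the calibration is good to about 2 mm. A picture is of the moment at which its call begins: read the wrist's pose just before it. get_calibration takes no time and is no camera call; for the wrist camera it gives the pose at the moment of the call.
- r.sign_off(): hands the job in, once; it reports no verdict.
The state is a dict: "t": time; "q": joint angles; "joint_velocities": joint speeds; "tau": joint torques, N m; "eef_pos": TCP position; "ee_rot": TCP orientation; "wrist_force": force on the tool from outside, world axes, zero at the start; "wrist_torque": the same for the moment, N m; "gripper_width": opening from 0.0 (shut) to 1.0 (fully open).
Only numpy, scipy, OpenCV 4.12 (cv2) and the standard library are available. Lean on these libraries where they do the work, as an engineer would, in place of code of your own. Each camera call takes 0.05 s, during which the arm holds its last target.

## Working session

There is one attempt and no reset: what is moved stays moved. The work goes in short steps, Python scripts to look and compute and a shell command to move; the robot and the scene stay as the last step left them, time stands still between calls to the robot, and variables do not carry over. Pictures are saved under pics/ and viewed, and the job is handed in when it is done.

```bash
mkdir -p pics
python3 - <<'E'
from station import r
import cv2
for n in("scene","top"):
    cv2.imwrite(f"pics/{n}0.png",r.snapshot(n)[:,:,::-1])
    c=r.get_calibration(n);print(n,c)
s=r.get_state();print(s)
E
```

```text
scene {'fx': 400.3414916778156, 'fy': 400.3414916778156, 'cx': 280.4938570977111, 'cy': 207.70653048412441, 'R': array([[ 0.09152154,  0.99578259,  0.00639034],
       [ 0.76693456, -0.0663922 , -0.63828164],
       [-0.63516548,  0.06331749, -0.7697764 ]]), 't': array([-0.05039394, -0.32943483,  1.21220743])}
top {'fx': 395.8212224794818, 'fy': 395.8212224794818, 'cx': 275.6452334769452, 'cy': 207.41512753102566, 'R': array([[ 0.02858482, -0.99958502, -0.00356332],
       [-0.98371587, -0.02749785, -0.17761465],
       [ 0.17744296,  0.00858237, -0.98409366]]), 't': array([-0.0225233 ,  0.55503154,  1.01453778])}
{'t': 0.1, 'q': array([-1.40053661e+00,  2.07369123e-01,  1.54277223e+00, -1.53675349e-05,
        1.39350687e+00, -1.50476970e-01]), 'joint_velocities': array([-1.47034128e-03, -1.07206931e-03, -2.47871806e-03,  6.32950474e-05,
        6.87635651e-04, -1.62489724e-03]), 'tau': array([-2.88299843e-04, -3.71862888e+01, -2.82294059e+01,  6.99158153e-02,
        3.11162265e-02, -5.17716080e-05]), 'eef_pos': array([ 0.18115157, -0.54496195,  0.20440586]), 'ee_rot': array([-0.11218633, -0.69802051, -0.11363967,  0.69804558]), 'wrist_force': array([ 0.39354897, -0.03381761,  0.03619046]), 'wrist_torque': array([-0.00474005, -0.00825049, -0.02205693]), 'gripper_width': 0.9983026693305339}
```

View pics/scene0.png

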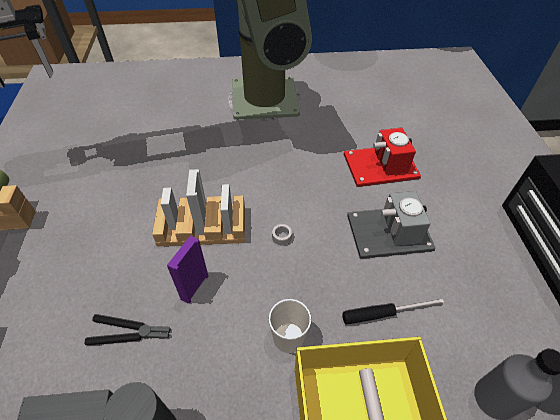

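View pics/top0.png

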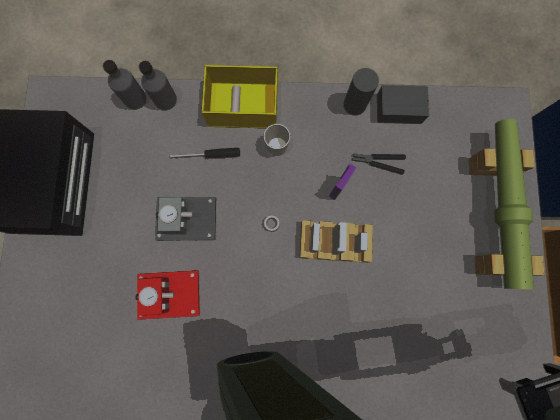

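The tall plate is in the middle slot (scene ~(195,200), top ~(343,237)). The grey gauge is at top ~(185,218), with its open front facing right toward the rack. The red gauge and purple plate are decoys. I'll zoom in next.

```bash
cat > h.py <<'E'
import numpy as np,cv2
from station import r
def ray(c,u,v):
    d=c["R"].T@np.array([(u-c["cx"])/c["fx"],(v-c["cy"])/c["fy"],1]); o=-c["R"].T@c["t"]; return o,d
def onz(c,u,v,z):
    o,d=ray(c,u,v); return o+d*(z-o[2])/d[2]
def proj(c,X):
    p=c["R"]@np.array(X)+c["t"]; return p[0]/p[2]*c["fx"]+c["cx"],p[1]/p[2]*c["fy"]+c["cy"]
def crop(im,x0,y0,x1,y1,k,name):
    cv2.imwrite(name,cv2.resize(im[y0:y1,x0:x1,::-1],None,fx=k,fy=k,interpolation=cv2.INTER_CUBIC))
E
python3 - <<'E'
import cv2,numpy as np
t=cv2.imread('pics/top0.png');s=cv2.imread('pics/scene0.png')
a=cv2.resize(t[210:275,290:390],None,fx=8,fy=8,interpolation=cv2.INTER_CUBIC)[:,:800]
b=cv2.resize(t[185:250,145:225],None,fx=8,fy=8,interpolation=cv2.INTER_CUBIC)
cv2.imwrite('pics/a.png',a);cv2.imwrite('pics/b.png',b)
cv2.imwrite('pics/c.png',cv2.resize(s[160:260,145:255],None,fx=6,fy=6,interpolation=cv2.INTER_CUBIC))
E
```

```text
(no output)
```

View pics/a.png

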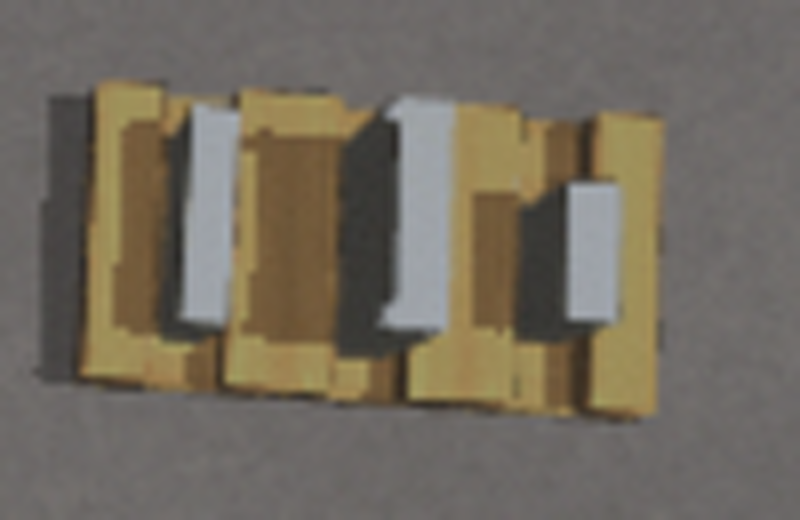

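View pics/b.png

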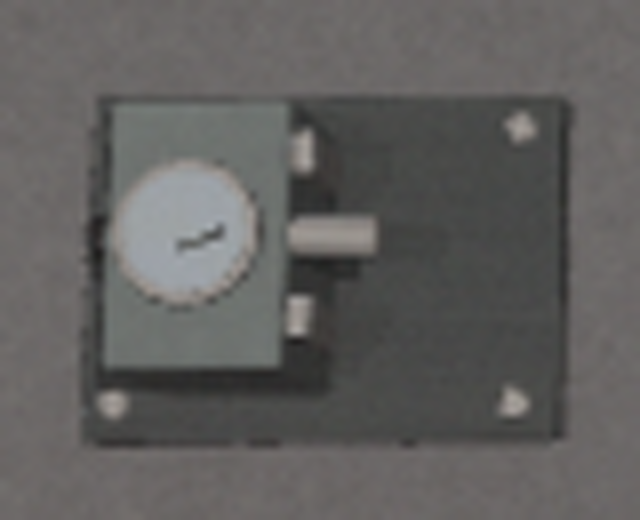

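View pics/c.png

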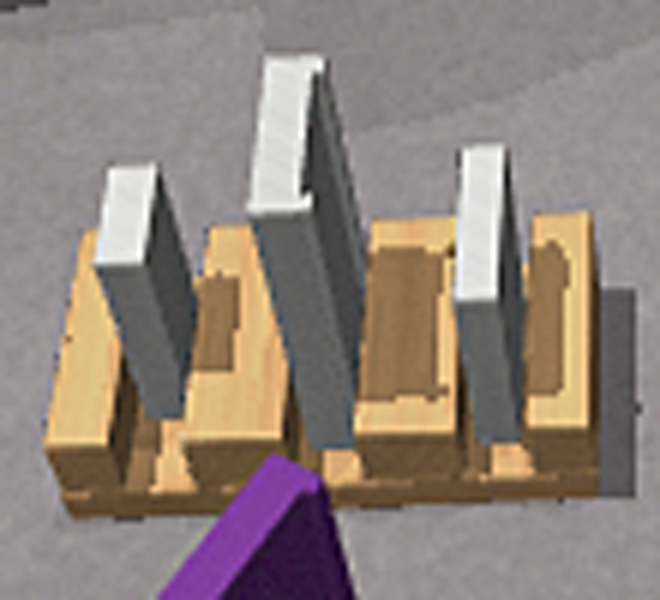

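```bash
cat > m.py <<'E'
from h import *
ct=r.get_calibration("top");cs=r.get_calibration("scene")
def P(c,off,k,u,v,z): return onz(c,off[0]+(u+.5)/k-.5,off[1]+(v+.5)/k-.5,z)
np.set_printoptions(precision=4,suppress=True)
print("plate top: bored-face edge, web edge")
for u,v in [(459,100),(443,331),(412,122),(396,300),(380,327),(395,97)]: print(P(ct,(290,210),8,u,v,.145))
print("scene plate top");
# scene: bored edge (far-left) 
for u,v in [(266,57),(247,211),(325,57),(311,207)]: print(P(cs,(145,160),6,u,v,.145))
print("rack top corners top view z .045")
for u,v in [(97,80),(663,116),(655,413),(82,378)]: print(P(ct,(290,210),8,u,v,.045))
print("gauge base z .012")
for u,v in [(569,98),(562,440)]: print(P(ct,(145,185),8,u,v,.012))
print("pads front z .084")
for u,v in [(315,130),(315,172),(312,295),(312,337)]: print(P(ct,(145,185),8,u,v,.084))
print("block top z.084")
for u,v in [(112,100),(291,100),(283,369),(104,367)]: print(P(ct,(145,185),8,u,v,.084))
print("plunger tip z.082"); print(P(ct,(145,185),8,377,217,.077),P(ct,(145,185),8,377,256,.073))
E
python3 m.py
python3 - <<'E'
import cv2
s=cv2.imread('pics/scene0.png')
cv2.imwrite('pics/d.png',cv2.resize(s[180:265,340:445],None,fx=6,fy=6,interpolation=cv2.INTER_CUBIC))
E
```

```text
plate top: bored-face edge, web edge
[ 0.507  -0.1816  0.145 ]
[ 0.437  -0.1766  0.145 ]
[ 0.4999 -0.1673  0.145 ]
[ 0.4459 -0.1625  0.145 ]
[ 0.4377 -0.1577  0.145 ]
[ 0.5074 -0.1622  0.145 ]
scene plate top
[ 0.4324 -0.1772  0.145 ]
[ 0.5022 -0.1795  0.145 ]
[ 0.4341 -0.1573  0.145 ]
[ 0.5022 -0.1592  0.145 ]
rack top corners top view z .045
[ 0.5251 -0.0776  0.045 ]
[ 0.5182 -0.2672  0.045 ]
[ 0.4195 -0.2631  0.045 ]
[ 0.4256 -0.0744  0.045 ]
gauge base z .012
[0.5877 0.1622 0.012 ]
[0.4679 0.1579 0.012 ]
pads front z .084
[0.5601 0.2327 0.084 ]
[0.5462 0.2317 0.084 ]
[0.5058 0.2299 0.084 ]
[0.4921 0.2289 0.084 ]
block top z.084
[0.5682 0.2998 0.084 ]
[0.5698 0.2412 0.084 ]
[0.4815 0.2375 0.084 ]
[0.4805 0.2952 0.084 ]
plunger tip z.082
[0.533  0.2121 0.077 ] [0.5207 0.2121 0.073 ]
```

View pics/d.png

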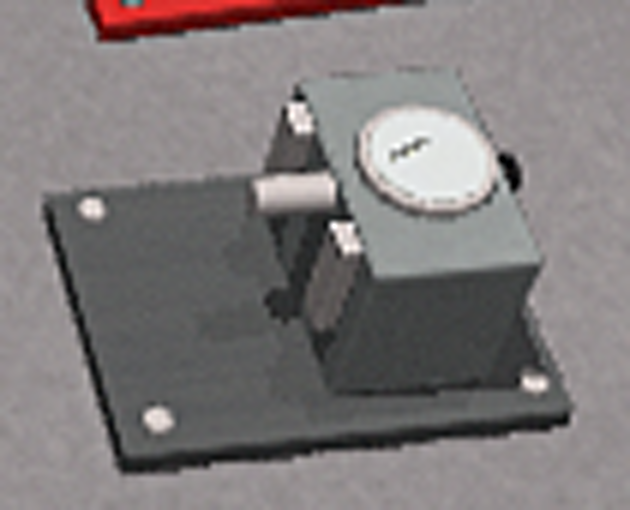

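The gauge stop centre comes out at about (0.526, 0.231) with a yaw of 92.3°. The plate centre is about (0.470, -0.171), and its ribs face +y, towards the gauge, as described. Next I'll work out the approach in tool axes.

```bash
cat > st.py <<'E'
from h import *
from scipy.spatial.transform import Rotation as Ro
np.set_printoptions(precision=4,suppress=True)
def show(target=None):
    s=r.get_state();w,x,y,z=s["ee_rot"];M=Ro.from_quat([x,y,z,w]).as_matrix()
    print("t",s["t"],"q",s["q"],"p",s["eef_pos"],"F",s["wrist_force"],"T",s["wrist_torque"],"w",s["gripper_width"]);print("yaw y-axis deg",np.degrees(np.arctan2(M[1,1],M[0,1])));print(M)
    if target is not None: print("shift tool",M.T@(np.array(target)-s["eef_pos"]))
    return s,M
E
python3 -c "
from st import *
show([.470,-.171,.205])"
```

```text
t 0.1 q [-1.4005  0.2074  1.5428 -0.      1.3935 -0.1505] p [ 0.1812 -0.545   0.2044] F [ 0.3935 -0.0338  0.0362] T [-0.0047 -0.0083 -0.0221] w 0.9983026693305339
yaw y-axis deg -71.62296802013503
[[-0.0004  0.3153 -0.949 ]
 [ 0.002  -0.949  -0.3153]
 [-1.     -0.002  -0.0003]]
shift tool [ 0.0001 -0.2638 -0.392 ]
```

```bash
python3 -m handwheel '[[0,-0.033,-0.049,0],[0,-0.033,-0.049,0],[0,-0.033,-0.049,0],[0,-0.033,-0.049,0],[0,-0.033,-0.049,0]]' 0.1 30
python3 -m handwheel '[[0,-0.033,-0.049,0],[0,-0.033,-0.049,0],[0,-0.033,-0.049,0],[0,0,0,0.183],[0,0,0,0.183]]'
python3 -m handwheel '[[0,0,0,0],[0,0,0,0]]'
python3 -c "
from st import *
show([.470,-.171,.205])
im=r.snapshot('wrist');cv2.imwrite('pics/w1.png',im[:,:,::-1]);print(r.get_calibration('wrist'))
cv2.imwrite('pics/t1.png',r.snapshot('top')[:,:,::-1])
"
```

```text
t: 0.72
eef_pos: [0.3624, -0.31, 0.2051]
ee_rot: [-0.113, -0.698, -0.113, 0.698]
wrist_force: [1.1, -0.6, -0.3]
gripper_width: 0.554
t: 1.35
eef_pos: [0.4702, -0.1701, 0.2048]
ee_rot: [0.017, -0.706, 0.017, 0.707]
wrist_force: [0.1, 0.2, -0.1]
gripper_width: 0.548
t: 1.6
eef_pos: [0.4698, -0.1716, 0.2052]
ee_rot: [0.015, -0.707, 0.015, 0.707]
wrist_force: [0.9, 0.1, 0.4]
gripper_width: 0.551
t 1.6 q [-0.5234  0.047   1.721   0.      1.3741  1.0904] p [ 0.4698 -0.1716  0.2052] F [0.919  0.1338 0.4223] T [-0.056   0.0131 -0.0488] w 0.5506866966522204
yaw y-axis deg -92.46086451843966
[[-0.0005 -0.0429 -0.9991]
 [ 0.0003 -0.9991  0.0429]
 [-1.     -0.0003  0.0005]]
shift tool [ 0.0002 -0.0006 -0.0002]
{'fx': 316.4514858357581, 'fy': 316.4514858357581, 'cx': 277.4987014566222, 'cy': 207.62704500061832, 'R': array([[-0.0439, -0.999 ,  0.    ],
       [-0.9719,  0.0428,  0.2316],
       [-0.2314,  0.0101, -0.9728]]), 't': array([-0.1502,  0.4392,  0.5007])}
```

View pics/w1.png

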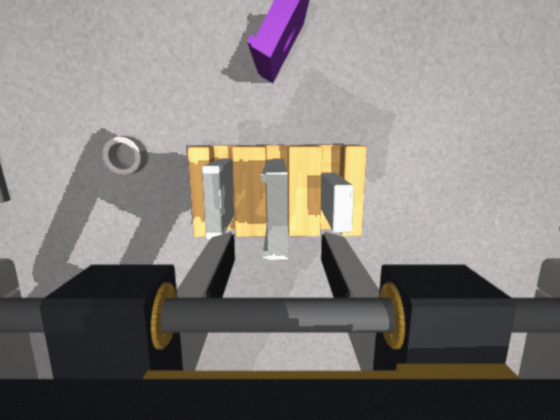

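```bash
python3 -c "
import cv2
s=cv2.imread('pics/w1.png');cv2.imwrite('pics/w1c.png',cv2.resize(s[140:270,190:370],None,fx=4.4,fy=4.4,interpolation=cv2.INTER_CUBIC))"
```

```text
(no output)
```

View pics/w1c.png

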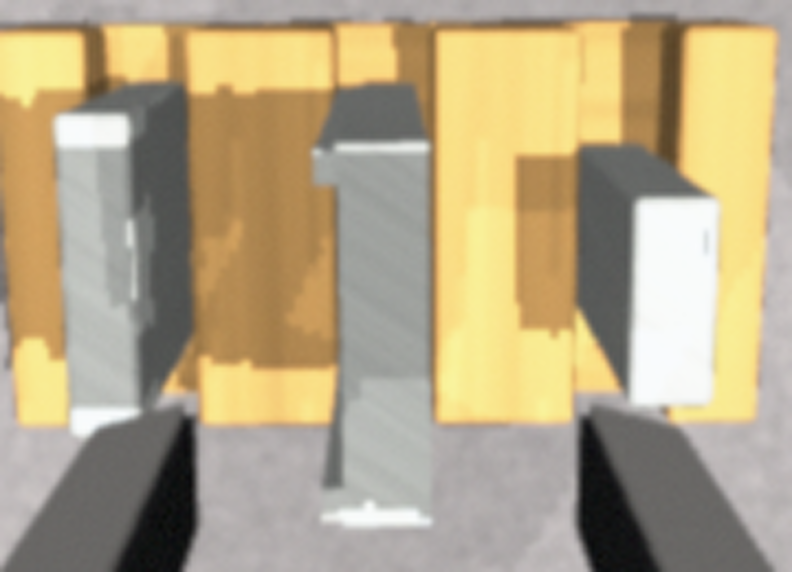

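The plate top is centred between the fingers. The bored edge runs from crop (429,143) to (432,522), with the rib tips on the left.

```bash
python3 -c "
from st import *
c=r.get_calibration('wrist')
for u,v in [(429,143),(432,524),(314,148),(320,524),(338,185),(345,480)]: print(onz(c,190+(u+.5)/4.4-.5,140+(v+.5)/4.4-.5,.145))
"
```

```text
[ 0.5064 -0.18    0.145 ]
[ 0.436  -0.1779  0.145 ]
[ 0.5064 -0.1601  0.145 ]
[ 0.4369 -0.1573  0.145 ]
[ 0.4997 -0.1639  0.145 ]
[ 0.4453 -0.1623  0.145 ]
```

```bash
python3 -m handwheel '[[0.03,-0.001,-0.001,0],[0.03,0,0,0],[0.03,0,0,0],[0.012,0,0,0],[0,0,0,0]]'
python3 -m handwheel '[[0,0,0,0],[0,0,0,0],[0,0,0,0],[0,0,0,0],[0,0,0,0]]' -1 40
python3 -m handwheel '[[0,0,0,0],[0,0,0,0]]'
python3 -c "
from st import *
show()"
```

```text
t: 2.33
eef_pos: [0.4706, -0.1705, 0.103]
ee_rot: [0.016, -0.706, 0.016, 0.707]
wrist_force: [-0.2, -0.2, 0.7]
gripper_width: 0.552
t: 2.95
eef_pos: [0.4713, -0.171, 0.1039]
ee_rot: [-0.015, 0.707, -0.016, -0.707]
wrist_force: [-0.4, -1.2, 2.3]
gripper_width: 0.168
t: 3.2
eef_pos: [0.4714, -0.171, 0.1039]
ee_rot: [-0.016, 0.707, -0.016, -0.707]
wrist_force: [-0.9, -2.1, 3.2]
gripper_width: 0.169
t 3.2 q [-0.5204  0.162   1.8202 -0.0005  1.1586  1.0956] p [ 0.4714 -0.171   0.1039] F [-0.8504 -2.0806  3.1588] T [-0.1564  0.1815  0.1543] w 0.16947871446079907
yaw y-axis deg -92.58061419108428
[[ 0.0005 -0.045  -0.999 ]
 [-0.0008 -0.999   0.045 ]
 [-1.      0.0008 -0.0006]]
```

```bash
python3 -m handwheel '[[-0.015,0,0,0],[-0.025,0,0,0],[-0.03,0,0,0],[-0.03,0,0,0],[-0.02,0,0,0]]'
python3 -m handwheel '[[0,-0.02,-0.003,0],[0,-0.04,-0.006,0],[0,-0.054,-0.007,0],[0,-0.054,-0.007,0],[0,-0.054,-0.007,0]]'
python3 -m handwheel '[[0,-0.054,-0.007,0],[0,-0.035,-0.005,0],[0,-0.012,-0.001,0],[0,0,0,-0.09],[0,0,0,-0.12]]'
python3 -m handwheel '[[0,0,0,-0.17],[0,0,0,-0.17],[0,0,0,-0.17],[0,0,0,-0.17],[0,0,0,-0.17]]'
python3 -m handwheel '[[0,0,0,-0.17],[0,0,0,-0.17],[0,0,0,-0.17],[0,0,0,-0.17],[0,0,0,-0.17]]'
python3 -m handwheel '[[0,0,0,-0.17],[0,0,0,-0.17],[0,0,0,-0.17],[0,0,0,-0.17],[0,0,0,-0.17]]'
python3 -m handwheel '[[0,0,0,-0.17],[0,0,0,-0.12],[0,0,0,-0.09],[0,0,0,-0.05],[0,0,0,-0.037]]'
python3 -m handwheel '[[0,0,0,0],[0,0,0,0],[0,0,0,0]]'
python3 -c "
from st import *
show([.5285,.150,.223])
for n in ('scene','top','wrist'): cv2.imwrite(f'pics/{n}2.png',r.snapshot(n)[:,:,::-1])"
```

```text
t: 3.82
eef_pos: [0.471, -0.1697, 0.2248]
ee_rot: [-0.017, 0.707, -0.015, -0.707]
wrist_force: [0.4, -0.6, -3.5]
gripper_width: 0.171
t: 4.45
eef_pos: [0.5101, 0.0523, 0.2232]
ee_rot: [0.017, -0.706, 0.016, 0.708]
wrist_force: [0.9, -0.9, -3.0]
gripper_width: 0.167
t: 5.08
eef_pos: [0.5277, 0.1497, 0.223]
ee_rot: [-0.059, -0.704, -0.059, 0.705]
wrist_force: [-0.7, 0.6, -3.6]
gripper_width: 0.17
t: 5.7
eef_pos: [0.5278, 0.1493, 0.2231]
ee_rot: [-0.344, -0.617, -0.345, 0.618]
wrist_force: [-0.0, 0.1, -3.4]
gripper_width: 0.168
t: 6.32
eef_pos: [0.5278, 0.1492, 0.2231]
ee_rot: [0.568, 0.42, 0.569, -0.421]
wrist_force: [0.4, -0.2, -3.2]
gripper_width: 0.165
t: 6.95
eef_pos: [0.5278, 0.1493, 0.2231]
ee_rot: [0.691, 0.148, 0.692, -0.148]
wrist_force: [0.2, 0.1, -3.7]
gripper_width: 0.171
t: 7.58
eef_pos: [0.528, 0.1494, 0.2231]
ee_rot: [0.706, -0.014, 0.708, 0.014]
wrist_force: [-0.2, 0.2, -2.6]
gripper_width: 0.164
t: 7.95
eef_pos: [0.5286, 0.1501, 0.2234]
ee_rot: [0.707, -0.014, 0.707, 0.014]
wrist_force: [-0.1, -0.2, -3.0]
gripper_width: 0.166
t 7.95 q [ 0.1191  0.1388  1.5828  0.0001  1.4202 -1.4915] p [0.5286 0.1501 0.2234] F [-0.0911 -0.2473 -2.9625] T [ 0.0803 -0.1998  0.0238] w 0.1660879613737241
yaw y-axis deg 92.28403361060755
[[-0.0002 -0.0399  0.9992]
 [ 0.0001  0.9992  0.0399]
 [-1.      0.0001 -0.0002]]
shift tool [ 0.0004 -0.0001 -0.0001]
```

```bash
python3 -c "
import cv2
s=cv2.imread('pics/scene2.png');cv2.imwrite('pics/s2c.png',cv2.resize(s[90:270,300:450],None,fx=3.3,fy=3.3,interpolation=cv2.INTER_CUBIC))"
```

```text
(no output)
```

View pics/s2c.png

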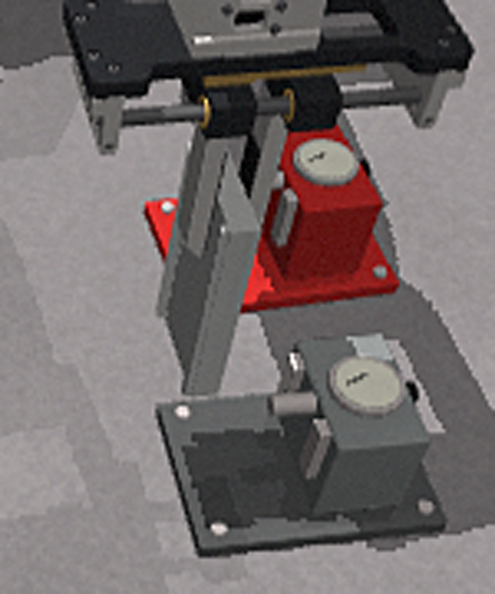

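View pics/wrist2.png

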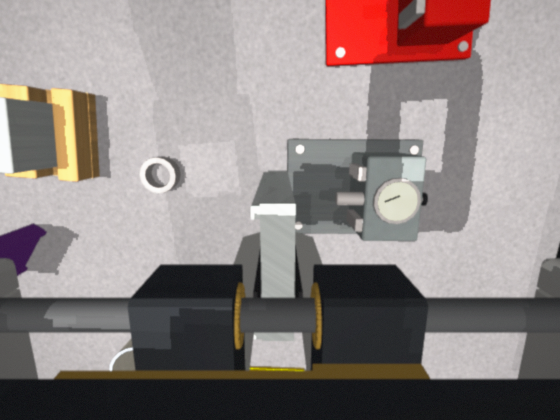

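View pics/top2.png

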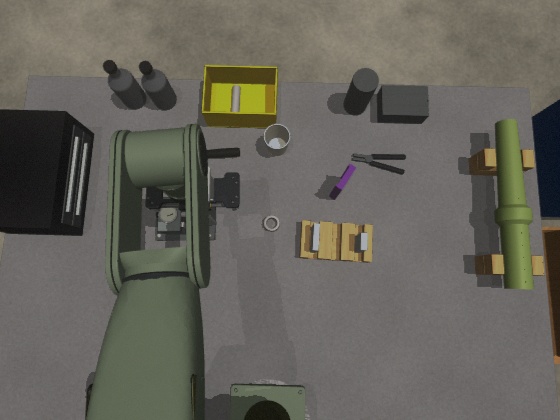

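The plate is gripped with the ribbed face away from the gauge. I'll measure the gauge again from the wrist view.

```bash
python3 -c "
import cv2
s=cv2.imread('pics/wrist2.png');cv2.imwrite('pics/w2c.png',cv2.resize(s[130:250,240:440],None,fx=4,fy=4,interpolation=cv2.INTER_CUBIC))"
```

```text
(no output)
```

View pics/w2c.png

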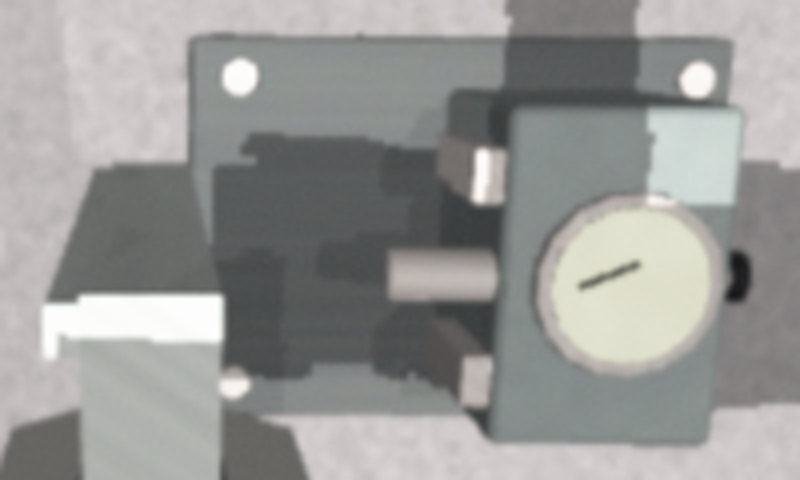

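```bash
python3 -c "
from st import *
c=r.get_calibration('wrist')
f=lambda n,u,v,z: print(n,onz(c,240+(u+.5)/4-.5,130+(v+.5)/4-.5,z))
f('padA front',477,147,.084);f('padA front',474,204,.084)
f('padB front',463,353,.084);f('padB',462,405,.084)
f('tip',390,250,.075);f('tip',387,299,.075)
f('block',512,107,.084);f('block',490,442,.084);f('block',743,107,.084);f('block',706,444,.084)
f('base front',190,38,.012);f('basefront low',212,370,.012)
f('base back',733,40,.012)
f('plate top bored',222,295,.2644);f('plate top ribs',43,303,.2644);f('web',80,340,.2644);f('bored',221,478,.2644)
"
```

```text
padA front [0.4916 0.2314 0.084 ]
padA front [0.5061 0.232  0.084 ]
padB front [0.5453 0.233  0.084 ]
padB [0.5595 0.2342 0.084 ]
tip [0.5204 0.2135 0.075 ]
tip [0.5337 0.2138 0.075 ]
block [0.4813 0.2391 0.084 ]
block [0.5695 0.2426 0.084 ]
block [0.479  0.2968 0.084 ]
block [0.5678 0.3001 0.084 ]
base front [0.4691 0.1601 0.012 ]
basefront low [0.5731 0.1721 0.012 ]
base back [0.4632 0.3242 0.012 ]
plate top bored [0.4923 0.1574 0.2644]
plate top ribs [0.494  0.1372 0.2644]
web [0.4982 0.1415 0.2644]
bored [0.5142 0.1584 0.2644]
```

Both views agree: stop centre ≈ (0.526, 0.232), yaw 92.3°. The plate is laterally within about 2 mm of the approach line. Next I'll descend and advance to just short of the plunger.

```bash
python3 -m handwheel '[[0.02,0,0,0],[0.035,0,0,0],[0.035,0,0,0],[0.02,0,0,0],[0.01,0,0,0]]'
python3 -m handwheel '[[0,0,0,0],[0,0.01,0,0],[0,0.02,0,0],[0,0.012,0,0],[0,0,0,0]]'
python3 -m handwheel '[[0,0,0,0],[0,0,0,0]]' - 55
python3 -c "
from st import *
show()
for n in ('scene','wrist'): cv2.imwrite(f'pics/{n}3.png',r.snapshot(n)[:,:,::-1])
s=cv2.imread('pics/scene3.png');cv2.imwrite('pics/s3c.png',cv2.resize(s[130:270,310:450],None,fx=4.2,fy=4.2,interpolation=cv2.INTER_CUBIC))
s=cv2.imread('pics/wrist3.png');cv2.imwrite('pics/w3c.png',cv2.resize(s[110:310,220:420],None,fx=3,fy=3,interpolation=cv2.INTER_CUBIC))
"
```

```text
t: 8.72
eef_pos: [0.5278, 0.1501, 0.102]
ee_rot: [0.706, -0.014, 0.708, 0.014]
wrist_force: [-0.1, -1.1, -3.7]
gripper_width: 0.17
t: 9.35
eef_pos: [0.5269, 0.1936, 0.1038]
ee_rot: [0.707, -0.015, 0.707, 0.015]
wrist_force: [-1.0, 0.2, -3.1]
gripper_width: 0.165
t: 9.6
eef_pos: [0.5269, 0.1918, 0.1034]
ee_rot: [0.707, -0.014, 0.707, 0.014]
wrist_force: [-0.3, -0.6, -3.0]
gripper_width: 0.167
t 9.6 q [ 0.1948  0.2814  1.6739 -0.0002  1.1866 -1.4157] p [0.5269 0.1918 0.1034] F [-0.2689 -0.5666 -3.0384] T [ 0.0627 -0.1254 -0.0141] w 0.16741659177811719
yaw y-axis deg 92.28431643759158
[[-0.0002 -0.0399  0.9992]
 [-0.0003  0.9992  0.0399]
 [-1.     -0.0003 -0.0002]]
```

View pics/s3c.png

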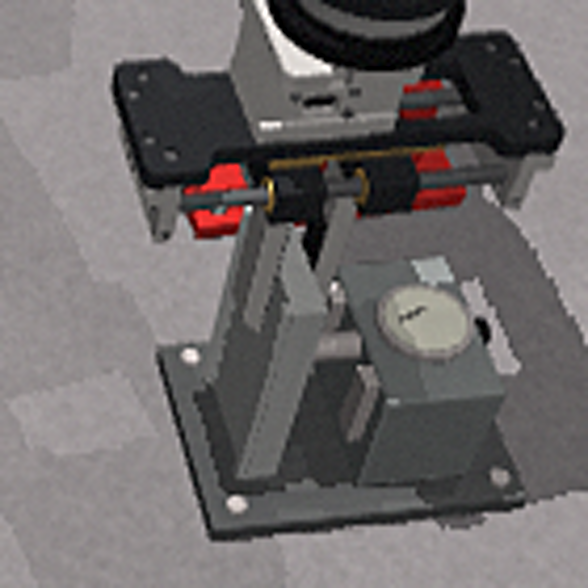

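View pics/w3c.png

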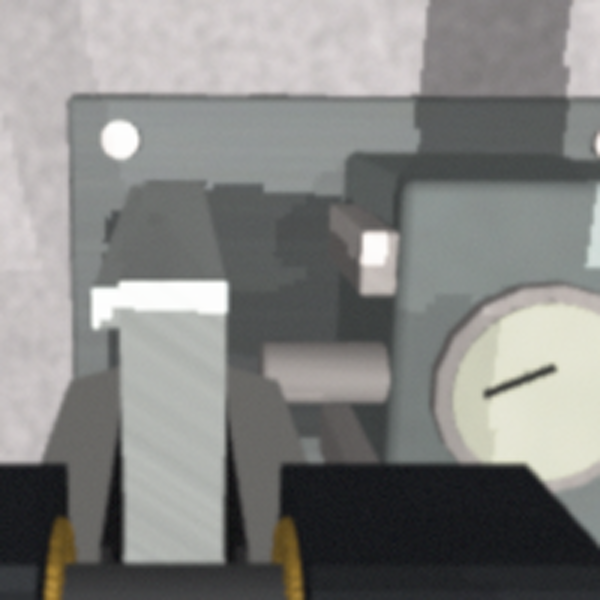

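```bash
python3 -c "
from st import *
c=r.get_calibration('wrist')
f=lambda n,u,v,z: print(n,onz(c,220+(u+.5)/3-.5,110+(v+.5)/3-.5,z))
f('plate corner top',227,282,.1445);f('bored edge',226,540,.1445)
f('tip',264,344,.075);f('tip',264,402,.075);f('padA',362,231,.084);f('padA',362,293,.084)
"
```

```text
plate corner top [0.4908 0.199  0.1445]
bored edge [0.5331 0.2011 0.1445]
tip [0.5204 0.2128 0.075 ]
tip [0.5344 0.2137 0.075 ]
padA [0.492  0.2311 0.084 ]
padA [0.5055 0.2323 0.084 ]
```

```bash
python3 -m handwheel '[[0,0.006,0.001,0],[0,0.006,0,0],[0,0.006,0,0],[0,0.004,0,0],[0,0,0,0]]'
python3 -m handwheel '[[0,0.003,0,0],[0,0.002,0,0],[0,0,0,0]]'
python3 -m handwheel '[[0,0.002,0,0],[0,0,0,0]]'
```

```text
t: 10.32
eef_pos: [0.5271, 0.2139, 0.1035]
ee_rot: [0.707, -0.015, 0.707, 0.014]
wrist_force: [1.1, -2.6, -2.9]
gripper_width: 0.165
t: 10.7
eef_pos: [0.5269, 0.2187, 0.1034]
ee_rot: [0.707, -0.015, 0.707, 0.014]
wrist_force: [0.3, -4.7, -2.8]
gripper_width: 0.162
t: 10.95
eef_pos: [0.5269, 0.2209, 0.1035]
ee_rot: [0.707, -0.014, 0.707, 0.014]
wrist_force: [-0.0, -4.9, -2.6]
gripper_width: 0.167
```

```bash
python3 -m handwheel '[[0,0.0015,0,0],[0,0,0,0]]'
python3 -m handwheel '[[0,0.001,0,0],[0,0,0,0]]'
python3 -m handwheel '[[0,0.001,0,0],[0,0,0,0]]'
```

```text
t: 11.2
eef_pos: [0.5268, 0.2223, 0.1035]
ee_rot: [0.707, -0.015, 0.707, 0.014]
wrist_force: [0.2, -5.3, -2.4]
gripper_width: 0.17
t: 11.45
eef_pos: [0.5268, 0.2231, 0.1034]
ee_rot: [0.707, -0.015, 0.707, 0.014]
wrist_force: [1.0, -5.8, -1.5]
gripper_width: 0.167
t: 11.7
eef_pos: [0.5268, 0.2234, 0.1035]
ee_rot: [0.707, -0.015, 0.707, 0.013]
wrist_force: [-0.0, -7.5, -2.0]
gripper_width: 0.166
```

```bash
python3 -m handwheel '[[0,0.001,0,0],[0,0,0,0]]'
python3 -m handwheel '[[0,0.001,0,0],[0,0,0,0],[0,0,0,0]]'
python3 -c "
from st import *
show()
for n in ('scene','wrist'): cv2.imwrite(f'pics/{n}4.png',r.snapshot(n)[:,:,::-1])
s=cv2.imread('pics/scene4.png');cv2.imwrite('pics/s4c.png',cv2.resize(s[130:270,310:450],None,fx=4.2,fy=4.2,interpolation=cv2.INTER_CUBIC))
s=cv2.imread('pics/wrist4.png');cv2.imwrite('pics/w4c.png',cv2.resize(s[110:310,220:420],None,fx=3,fy=3,interpolation=cv2.INTER_CUBIC))
"
```

```text
t: 11.95
eef_pos: [0.5268, 0.2235, 0.1035]
ee_rot: [0.707, -0.016, 0.707, 0.013]
wrist_force: [0.1, -9.2, -1.3]
gripper_width: 0.162
t: 12.32
eef_pos: [0.5267, 0.2236, 0.1035]
ee_rot: [0.707, -0.016, 0.707, 0.012]
wrist_force: [-0.2, -11.7, -0.7]
gripper_width: 0.162
t 12.325 q [ 0.2535  0.3051  1.6426 -0.0059  1.1956 -1.3551] p [0.5267 0.2236 0.1035] F [ -0.2041 -11.6919  -0.7246] T [-2.4354 -0.2636 -0.158 ] w 0.16211365061799435
yaw y-axis deg 92.29029486250796
[[-0.0004 -0.04    0.9992]
 [-0.0058  0.9992  0.04  ]
 [-1.     -0.0057 -0.0006]]
```

View pics/s4c.png

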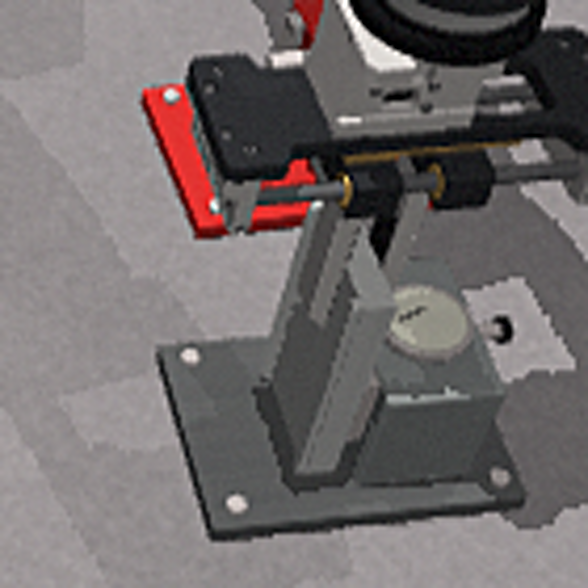

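View pics/w4c.png

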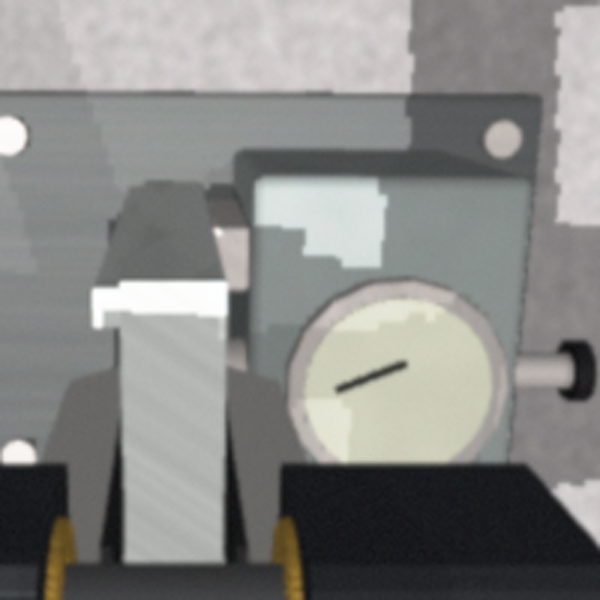

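The plate is on both pads: the plunger's rear end stands out behind the block, and force climbs about 2.5 N per mm of command with no further travel. I'll push slightly more and check that it settles.

```bash
python3 -m handwheel '[[0,0.001,0,0],[0,0,0,0],[0,0,0,0],[0,0,0,0]]'
python3 -m handwheel '[[0,0,0,0],[0,0,0,0],[0,0,0,0],[0,0,0,0],[0,0,0,0]]'
python3 -c "
from st import *
show()
for n in ('scene','wrist','top'): cv2.imwrite(f'pics/{n}5.png',r.snapshot(n)[:,:,::-1])
c=r.get_calibration('wrist')
s=cv2.imread('pics/wrist5.png');cv2.imwrite('pics/w5c.png',cv2.resize(s[140:260,230:350],None,fx=5,fy=5,interpolation=cv2.INTER_CUBIC))
s=cv2.imread('pics/scene5.png');cv2.imwrite('pics/s5c.png',cv2.resize(s[170:260,360:440],None,fx=6.5,fy=6.5,interpolation=cv2.INTER_CUBIC))
"
```

```text
t: 12.92
eef_pos: [0.5267, 0.2237, 0.1035]
ee_rot: [0.707, -0.017, 0.707, 0.011]
wrist_force: [0.3, -14.6, -0.4]
gripper_width: 0.17
t: 13.55
eef_pos: [0.5267, 0.2237, 0.1035]
ee_rot: [0.707, -0.017, 0.707, 0.011]
wrist_force: [0.0, -13.5, -0.7]
gripper_width: 0.167
t 13.55 q [ 0.2546  0.3057  1.6418 -0.0076  1.1964 -1.3532] p [0.5267 0.2237 0.1035] F [  0.037  -13.5123  -0.7299] T [-2.8648 -0.2653 -0.193 ] w 0.1673014237450826
yaw y-axis deg 92.28285215884816
[[-0.0005 -0.0398  0.9992]
 [-0.0074  0.9992  0.0398]
 [-1.     -0.0074 -0.0008]]
```

View pics/s5c.png

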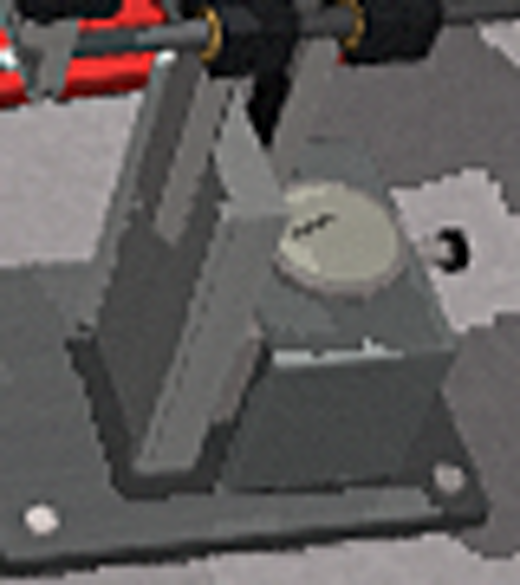

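View pics/w5c.png

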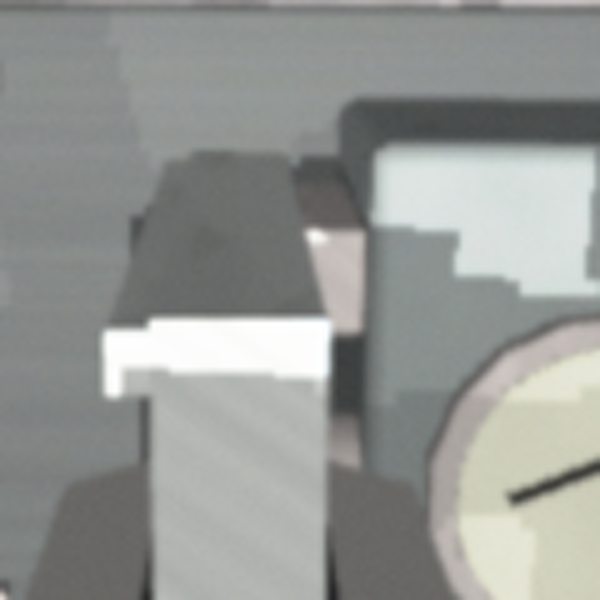

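View pics/top5.png

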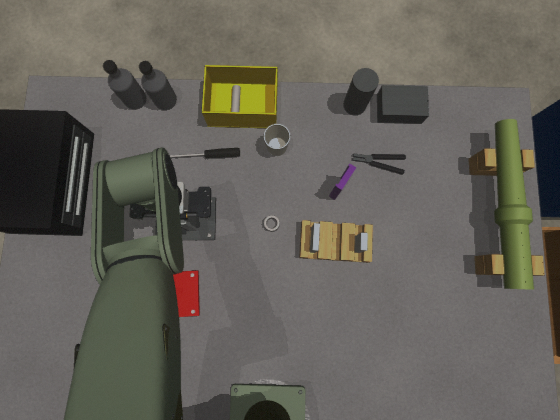

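```bash
python3 -c "
from st import *
c=r.get_calibration('wrist')
f=lambda n,u,v,z: print(n,onz(c,230+(u+.5)/5-.5,140+(v+.5)/5-.5,z))
f('top corner bored',331,318,.1445);f('bottom corner',294,153,.0145);f('rib top',104,330,.1445);f('block front',372,225,.084)
s,M=show();print(s['joint_velocities'])
r.sign_off()
"
```

```text
top corner bored [0.4903 0.2315 0.1445]
bottom corner [0.4906 0.2315 0.0145]
rib top [0.4923 0.211  0.1445]
block front [0.4913 0.2397 0.084 ]
t 13.7 q [ 0.2546  0.3057  1.6419 -0.0076  1.1964 -1.3533] p [0.5267 0.2237 0.1035] F [  0.8873 -13.7849   0.1223] T [-2.8845 -0.2681 -0.2335] w 0.1661318798155048
yaw y-axis deg 92.28142543229433
[[-0.0005 -0.0398  0.9992]
 [-0.0074  0.9992  0.0398]
 [-1.     -0.0074 -0.0008]]
[ 0.0022 -0.0006  0.0004  0.001   0.0006 -0.0008]
the job is handed in; nothing more can be done
```

I lifted the tall plate from the middle slot, turned it half round so the bored face looks at the gauge, and pressed it onto the plunger. I handed the job in at 13.7 s (limit 56 s), still gripping the plate. No verdict is reported, so these are my last checks:

- **Push:** about 13.8 N at the wrist and steady. Roughly 6 N of that should be the spring, leaving about 7–8 N on the stop pads; I inferred this split and did not measure it. More push gave more force but no more travel.
- **Upright:** the bored face's top and bottom edges both measured y = 0.2315, so the plate is upright to within measuring error. The tool itself tilts only 0.007 rad.
- **Square and on the stops:** the gripper yaw was 92.3°, the same as the gauge. The bored face agrees with the stop plane at y ≈ 0.231–0.232.
- **Plunger and bore:** I did not read plunger travel directly. The force rose with travel as it should with the tip in the bore, and the rod's end stands out behind the block. Sideways position estimates varied by about 2 mm, inside the 7 mm allowance.
- **Other things:** the last top view shows the other two plates, bushing, cup and pliers where they were. The arm hid part of the screwdriver, but the visible part looked unmoved.

None of these checks failed or contradicted another.

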